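Eject the red circuit board and lean it on the inspection stand

TASK

Press the red board's yellow ejector key down until the board has risen in the rack, then slide the board up out of its slot, holding it only by its two side edges and never by its faces. Lean it gently on the slanted stand: bottom edge on the ledge behind the lip, back against both white arms, centred to within about a centimetre, the side with the parts facing out away from the arms. Leave the other boards seated and everything else on the bench where it is.

Things in the scene. Friction and masses are not known exactly. Their poses are not given: they have to be found in the camera images.
- rack: Fixed slotted board rack, grey guides, aluminium sides, 128 (x) by 76 mm (y); guides end 104 mm above the table. Origin: centre of its underside, on the table; z up. Slots at x = -51, -17, +17, +51 mm, 6 mm wide, one board in each (board width along rack y), bottom edges 18 mm above the table. Guides cover the boards' outer 5 mm. Ejector levers under the slots; their yellow keys stick out at -y.
- key0 (a point): Top centre of the yellow key (20 x 22 mm) of the ejector lever of the slot at rack x = -51 mm. Up: rack y -95, z 46 mm; pressed to its stop (about 4 N, 0.55 rad): y -105, z 14 mm. It swings about rack y -44, z 12 mm. Fully pressed, it raises that slot's board 24 mm and stays down when let go.
- key1 (a point): Top centre of the yellow key (20 x 22 mm) of the ejector lever of the slot at rack x = -17 mm. Up: rack y -95, z 46 mm; pressed to its stop (about 4 N, 0.55 rad): y -105, z 14 mm. It swings about rack y -44, z 12 mm. Fully pressed, it raises that slot's board 24 mm and stays down when let go.
- key2 (a point): Top centre of the yellow key (20 x 22 mm) of the ejector lever of the slot at rack x = 17 mm. Up: rack y -95, z 46 mm; pressed to its stop (about 4 N, 0.55 rad): y -105, z 14 mm. It swings about rack y -44, z 12 mm. Fully pressed, it raises that slot's board 24 mm and stays down when let go.
- key3 (a point): Top centre of the yellow key (20 x 22 mm) of the ejector lever of the slot at rack x = 51 mm. Up: rack y -95, z 46 mm; pressed to its stop (about 4 N, 0.55 rad): y -105, z 14 mm. It swings about rack y -44, z 12 mm. Fully pressed, it raises that slot's board 24 mm and stays down when let go.
- red_board: Red circuit board, 4 mm thick (its x), 64 wide (its y), 90 tall (its z), about 120 g. Origin: middle of its bottom edge; z points to its top edge. Parts stand 11 mm out of its +x face; -x is the solder side. At the start its axes are parallel to the rack's and its top edge is 4 mm above the guides. Hold it only by its narrow side edges.
- red_front (a point): Point 10 mm in front of the middle of the red board's part side (board x = +10, y = 0, z = 45 mm): tells which way the parts face.
- green_board: The green circuit board like the red one (same size, origin and axes, but its solder mask is green); it stands in one of the rack's slots and must stay there
- blue_board: The blue circuit board like the red one (same size, origin and axes, but its solder mask is blue); it stands in one of the rack's slots and must stay there
- black_board: The black circuit board like the red one (same size, origin and axes, but its solder mask is black); it stands in one of the rack's slots and must stay there
- cradle: Cradle of the fixed slanted stand: black ledge 84 mm wide, two white arms 6 mm wide at y = +-25, 76 mm tall. Origin: ledge top, 34 mm above the table, mid-width, in the plane of the arms' fronts. z runs up the arms (20 degrees off vertical), y along the ledge, x out of the arms' front. Lip 6 mm high, inner face at x = 16. A leaning board: origin at x 2 to 14, y = 0, z = 0, z along z, parts to +x.
- capacitor: Black upright capacitor can, 35 mm diameter, 50 mm tall; origin at the centre of its underside. Bystander.
- spool: Steel-coloured solder spool standing on its flange, 52 mm diameter, 36 mm tall; origin under its centre. Bystander.
- jar: Small glass jar with a white cap, 40 mm diameter, 55 mm tall; origin under its centre. Bystander.
- dial_knob: Loose black dial knob, 26 mm diameter, 22 mm tall; origin under its centre. Bystander.
- screwdriver: Red-handled screwdriver lying on the table, about 200 mm long, along its x; origin under its middle. Bystander.
- spray_can: Blue can, 52 mm diameter, 130 mm tall; origin under its centre. Bystander.
- red_board_faces: The delicate areas of the red board's two faces (electronic parts and solder side), fixed to the board, same origin and axes: on the +x face within 25 mm of the centre line (y) and 10 to 87 mm above the bottom edge; on the -x face within 20 mm (25 mm above the arms' height). The gripper must not touch them.
Not all that is in view belongs to the job. What is shaped like the rack but orange is not meant.

How it is judged (in metres and radians):
On the way, in this order (a step that is already met when the one before it is completed fails the run):
1. the red board has been raised at least 15 mm by its ejector while the fingers do not touch it (z of red_board in the frame of rack between 0.033 and 0.06 m and contact force between the fingers and red_board below 0.1 N), for 0.2 s.
2. the red board is held clear above the rack's guides, by the fingers (z of red_board in the frame of rack above 0.106 m and contact force between the fingers and red_board above 0.5 N), for 0.1 s.
At the end, for the whole second after the job is handed in: Red board rests still on the stand: bottom edge on the ledge (6 mm) between arms and lip, centred within 12 mm, leaning along the arms within 0.22 rad, turned within 0.15 rad of them, parts facing out, top edge up; the other three boards within 10 mm of their starts (x of red_board in the frame of cradle between -0.003 and 0.016 m and y of red_board in the frame of cradle between -0.012 and 0.012 m and z of red_board in the frame of cradle between -0.004 and 0.006 m and angle between the z axis of red_board and the z axis of cradle, either way round below 0.22 rad and angle between the y axis of red_board and the y axis of cradle, either way round below 0.15 rad and x of red_front in the frame of cradle above 0.006 m and z of red_front in the frame of cradle above 0.03 m and linear speed of red_board below 0.02 m/s and angular speed of red_board below 0.1 rad/s and distance of each of green_board, blue_board, black_board from where it was at the start of the episode below 0.01 m); the robot touches nothing.
It fails at once if the gripper touches the red board's parts or solder face (over 0.5 N) (contact force between the fingers and red_board_faces above 0.5 N).
It fails at once if the red board hits the stand hard (over 25 N) (contact force between red_board and cradle above 25 N).
It fails at once if another board is raised or shifted more than 10 mm (distance of any of green_board, blue_board, black_board from where it was at the start of the episode above 0.01 m).
It fails at once if a bystander is moved more than 30 mm (distance of any of capacitor, spool, jar, dial_knob, screwdriver, spray_can from where it was at the start of the episode above 0.03 m).
It also fails if it takes over 54 s, if anything falls off the work surface, if the arm or the gripper's body presses on something with over 40 N, if the wrist force passes 120 N, or if a joint passes its speed limit or range.

ROBOT

A 6-joint arm with a two-finger parallel gripper is mounted at the origin on the work surface. World frame = base frame: x ahead of the robot, y to its left, z up, the work surface at z = 0. Lengths are in mm, angles in rad, forces in N, time in s.
With the tool pointing down it reaches from about 350 to 950 mm from the base axis. Payload 17.4 kg.
Tool frame: the origin (TCP) lies at the centre of the arm's flange, where the gripper is bolted on; the fingertips stand 186 mm ahead of it and the grasp point (between the pads) lies 167 mm ahead of it; z points along the fingers, y is the line along which they close (so a half turn about z gives the same grasp; the last joint's range is limited). The gripper opens to 93 mm and grips with 3 to 60 N. Pads are 15 mm wide; open, the fingers measure 128 mm over their backs; the gripper's body (75 mm by 188 mm) begins 65 mm behind the grasp point.
Start: joints at [1.11, 0.116, 1.442, -0, 1.584, -0.038], TCP at [276.972, 615.565, 404.746] pointing down, gripper open.
Joint ranges: [-2.83, 2.83], [-0.83, 2.19], [0.07, 2.5], [-1.14, 4.28], [0.01, 3], [-2.97, 2.97]. Speed limits (rad/s): [1.89, 1.89, 2.22, 3.14, 3.14, 3.14].

INTERFACE

Orientations are given as a rotation vector (axis times angle).
In Python, from workcell import ctrl gives the robot as it stands.
- The arm moves only by the shell command python3 -m creep 'ROWS' [FORCE]. ROWS is JSON, one flat list of numbers, 7 for each row, row after row: the shift along the tool's x, y, z in cm, then the turn, a rotation vector about the tool's x, y, z in rad, then the opening, from -1 (shut) to 1 (fully open). A call has 1 to 10 rows; each row shifts and turns the commanded pose from where the row before left it, along the tool's axes as they then stand; what a row does not reach is not made up. A row lasts 1/12 s, in which the tool goes at most 41.7 mm and 7.16 degrees, less where a joint would pass 70% of its speed; a pose out of reach is approached as far as the arm can. A call with a gripper value outside its range is refused whole. The fingers move at their own pace and stop on an object; FORCE is the grip in N (left out, the last holds). Time passes only in rows, so rows that do not move let the fingers close. It gives the time, the measured TCP pose, the force, the opening and the grip force at its end, in the units of the state.
- ctrl.get_state(): the state, without advancing time (a new reading comes with each control period).
- ctrl.camera(name): name is "scene" or "top" or "wrist"; returns a dict with "pixels" (480x640x3 uint8, red, green, blue), "depth" (480x640 float32, mm along the optical axis (not along the pixel's ray), 0 where there is no reading), "camera_matrix" (3x3 intrinsics, pixels), "rvec" (rotation vector, rad) and "tvec" (3), from world to camera coordinates, as OpenCV has them; the wrist camera has in their place "hand_eye" (4x4, takes a point from camera to tool coordinates, whose origin is the TCP and whose axes are the flange's). Camera axes: x right, y down, z forward; pixel columns grow to the right and rows downward; lengths in mm; the calibration is good to about 2 mm. A picture is of the moment at which its call begins: read the wrist's pose just before it.
- ctrl.hand_in(): hands the job in; it is judged then, once.
The state is a dict: "time": time; "joint_pos": joint angles; "joint_vel": joint speeds; "joint_torque": joint torques, N m; "tcp_pos": TCP position; "orientation": TCP orientation; "ft_force": force on the tool from outside, world axes, zero at the start; "torque": the same for the moment, N m; "gripper_width": finger opening in mm; "gripper_force": force on a finger pad.
Only numpy, scipy, OpenCV 4.12 (cv2) and the standard library are available. Lean on these libraries where they do the work, as an engineer would, in place of code of your own. Each camera call takes 0.05 s, during which the arm holds its last target. There are 200 camera calls.

## Working session

There is one attempt and no reset: what is moved stays moved. The work goes in short steps, Python scripts to look and compute and a shell command to move; the robot and the scene stay as the last step left them, time stands still between calls to the robot, and variables do not carry over. Pictures are saved under pics/ and viewed, at most 10 in all, crops included, and the job is handed in when it is done.

```bash
ls; mkdir -p pics; python3 - <<'E'
from workcell import ctrl
import cv2,numpy as np
for n in("scene","top"):
    c=ctrl.camera(n); cv2.imwrite(f"pics/{n}0.png",c["pixels"][:,:,::-1]); np.savez(f"{n}0.npz",**c)
    R=cv2.Rodrigues(c["rvec"])[0]; print(n,-R.T@np.ravel(c["tvec"]),c["camera_matrix"].tolist(),R.round(2).tolist())
s=ctrl.get_state();print(s)
E
```

```text
pics
scene [1009.37541137 -128.60433568  917.02259631] [[452.6202999409783, 0.0, 322.1009526327937], [0.0, 452.6202999409783, 243.52981715346866], [0.0, 0.0, 1.0]] [[0.42, 0.91, 0.01], [0.75, -0.33, -0.58], [-0.52, 0.25, -0.82]]
top [ 204.78312887  112.33410779 1593.13232073] [[545.8416632217462, 0.0, 325.5540040387647], [0.0, 545.8416632217462, 236.7676915227822], [0.0, 0.0, 1.0]] [[0.02, -1.0, 0.01], [-0.98, -0.02, -0.17], [0.17, -0.01, -0.98]]
{'time': 0.1, 'joint_pos': array([ 1.11020767e+00,  1.16446625e-01,  1.44218584e+00, -8.64500501e-06,
        1.58398054e+00, -3.77802645e-02]), 'joint_vel': array([ 0.00017214, -0.00233338, -0.00217857,  0.00038245,  0.00052985,
       -0.00175421]), 'joint_torque': array([ 2.93757046e-03, -7.22895527e+01, -6.23867083e+01,  7.81774870e-02,
        2.29052425e-02, -4.40870610e-05]), 'tcp_pos': array([276.97260447, 615.57626549, 404.08093676]), 'orientation': array([-6.59158978e-01, -3.07141385e+00,  1.55648814e-03]), 'ft_force': array([-0.60336925, -0.19704721, -0.78976584]), 'torque': array([ 0.00643942,  0.05117878, -0.01156048]), 'gripper_force': 0.0, 'gripper_width': 92.99723917772613}
```

View pics/scene0.png

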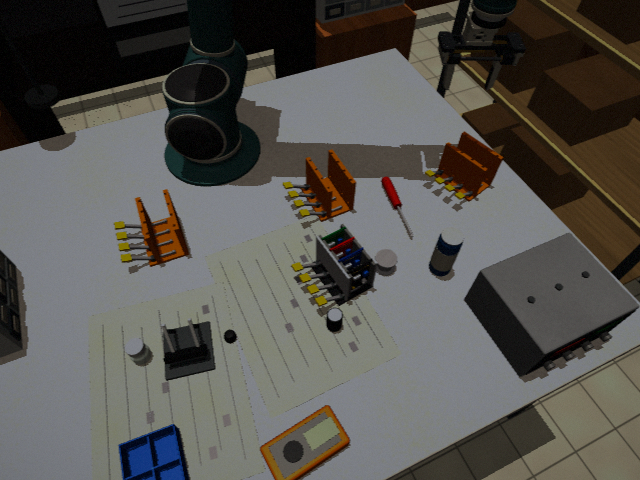

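View pics/top0.png

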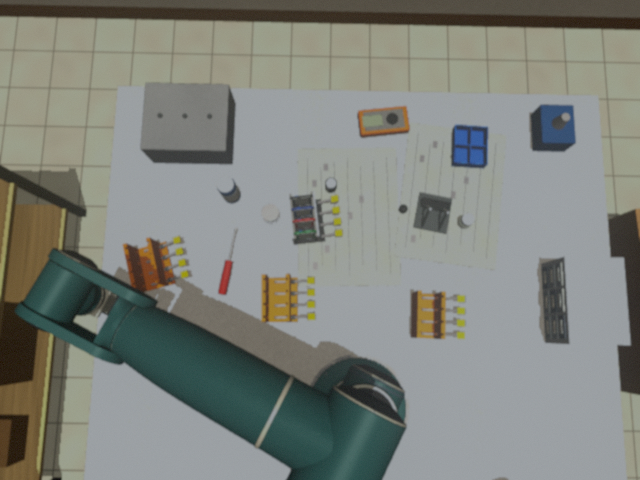

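The scene view shows the grey rack near (345,262), the stand near (190,345). In the top view the rack is at (308,220) with its keys to the right, and the stand is at (433,213). The orange racks are decoys.

```bash
cat > h.py <<'E'
import numpy as np,cv2
from scipy.spatial.transform import Rotation as Ro
def load(n):
    c=dict(np.load(n+".npz")); return c
def world(c,u,v,z):
    R=cv2.Rodrigues(c["rvec"])[0]; K=c["camera_matrix"]; C=-R.T@np.ravel(c["tvec"])
    d=R.T@np.linalg.inv(K)@np.array([u,v,1.]); return C+d*(z-C[2])/d[2]
def cloud(c):
    R=cv2.Rodrigues(c["rvec"])[0]; K=c["camera_matrix"]; z=c["depth"]
    v,u=np.indices(z.shape); p=np.stack([(u-K[0,2])/K[0,0]*z,(v-K[1,2])/K[1,1]*z,z],-1)
    return (p-np.ravel(c["tvec"]))@R
E
python3 - <<'E'
from h import *
t=load("top0");s=load("scene0")
a=cv2.resize(t["pixels"][180:255,280:350],(420,450),interpolation=cv2.INTER_CUBIC)
b=cv2.resize(s["pixels"][215:315,285:405],(380,317),interpolation=cv2.INTER_CUBIC)
d=cv2.resize(s["pixels"][315:385,150:240],(360,280),interpolation=cv2.INTER_CUBIC)
im=np.zeros((600,800,3),np.uint8); im[:450,:420]=a; im[:317,420:]=b; im[318:598,420:780]=d
cv2.imwrite("pics/crop1.png",im[:,:,::-1])
for n,c,box in(("top",t,(180,250,310,350)),("scene",s,(250,310,285,335))):
    h=cv2.cvtColor(c["pixels"],cv2.COLOR_RGB2HSV); m=((h[...,0]>22)&(h[...,0]<35)&(h[...,1]>150)&(h[...,2]>100)).astype(np.uint8)
    k=np.zeros_like(m); y0,y1,x0,x1=box; k[y0:y1,x0:x1]=m[y0:y1,x0:x1]
    N,L,S,Ce=cv2.connectedComponentsWithStats(k); P=cloud(c)
    for i in range(1,N):
        if S[i,4]>15: q=P[L==i]; q=q[q[:,2]>38]; print(n,Ce[i].round(1),S[i,4],"cloud",q.mean(0).round(1) if len(q) else 0,"z46",world(c,*Ce[i],46)[:2].round(1))
    # red/green/blue tops
    for nm,lo,hi in(("red",0,8),("green",45,85),("blue",100,130)):
        m=(h[...,0]>=lo)&(h[...,0]<=hi)&(h[...,1]>130)&(h[...,2]>50)
        x=P[...,0];y=P[...,1]
        m&=(P[...,2]>98)&(P[...,2]<118)
        v,u=np.nonzero(m&(np.abs(P[...,1]-150)<130)); 
        if len(u): print(n,nm,len(u),u.mean(),v.mean(),P[v,u].mean(0).round(1))
E
```

```text
top [334.3 198.6] 29 cloud [589.1  71.8  47.2] z46 [589.4  71.8]
top [335.6 209.9] 29 cloud [555.2  67.8  47.7] z46 [555.6  67.8]
top [336.9 221. ] 26 cloud [522.5  63.5  47.1] z46 [522.8  63.5]
top [338.3 232.6] 30 cloud [488.2  58.7  47.5] z46 [488.6  58.9]
top red 1 295.0 220.0 [509.2 181.4 115.4]
scene [297.2 266. ] 59 cloud [489.5  58.8  45.7] z46 [489.7  58.8]
scene [304.8 277. ] 65 cloud [530.9  60.2  59.2] z46 [523.5  63.2]
scene [312.6 288.3] 66 cloud [556.8  67.4  45.5] z46 [557.1  67.3]
scene [320.9 299.9] 69 cloud [597.1  69.2  58.4] z46 [590.7  71.9]
scene red 68 341.88235294117646 243.83823529411765 [512.7 157.6 106. ]
scene green 15 334.3333333333333 231.86666666666667 [477.6 156.  107.8]
scene blue 39 350.28205128205127 254.12820512820514 [545.3 161.7 107.3]
```

View pics/crop1.png

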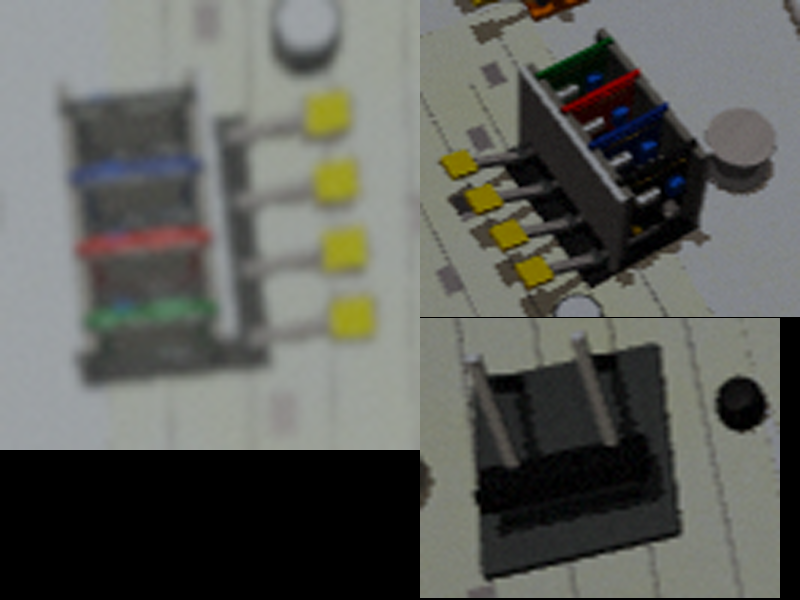

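Tops, in order along rack x (scene crop): green (−51), red (−17, scene pixel (342,244)), blue (17) and black (51). Red sits in the grey rack, so its key is key1, at scene (305,277) and top (337,221). The orange racks don't fit the description.

Parts face world +x. Next I'll measure the stand and work out the first move.

```bash
cat >> h.py <<'E'
a=np.arctan2(13.0,101.3); RK=np.array([527.8,159.7,0]); RR=Ro.from_euler('z',a).as_matrix()
def rack(x,y,z): return RK+RR@np.array([x,y,z],float)
def Rtool(xax,yax):  # columns
    x=np.array(xax,float);y=np.array(yax,float);return np.c_[x,y,np.cross(x,y)]
def delta(st,p,R,off=167):
    "shift (cm, tool axes, done BEFORE the turn) and turn to bring point off ahead of TCP to p with orientation R"
    R0=Ro.from_rotvec(st["orientation"]).as_matrix(); tcp=np.asarray(p)-R[:,2]*off
    print("shift cm",(R0.T@(tcp-st["tcp_pos"])/10).round(2),"turn",Ro.from_matrix(R0.T@R).as_rotvec().round(3),"| shift after turn",(R.T@(tcp-st["tcp_pos"])/10).round(2))
E
python3 - <<'E'
from h import *
from workcell import ctrl
s=load("scene0");P=cloud(s);h=cv2.cvtColor(s["pixels"],cv2.COLOR_RGB2HSV)
sub=(slice(315,385),slice(155,225)); Q=P[sub].reshape(-1,3);H=h[sub].reshape(-1,3)
uv=np.stack(np.meshgrid(np.arange(155,225),np.arange(315,385)),-1).reshape(-1,2)
m=(Q[:,2]>48)&(Q[:,2]<125)&(H[:,2]>60)
for z0 in range(48,118,10):
    k=m&(Q[:,2]>=z0)&(Q[:,2]<z0+10)
    for lo,hi in((155,185),(185,225)):
        kk=k&(uv[:,0]>=lo)&(uv[:,0]<hi); print(z0,kk.sum(),np.median(Q[kk],0).round(1) if kk.any() else '',end=' | ')
    print()
k=(Q[:,2]>26)&(Q[:,2]<46)&(H[:,2]<60); r=cv2.minAreaRect(Q[k][:,:2].astype(np.float32)); print("ledge",k.sum(),r)
k=(Q[:,2]>1)&(Q[:,2]<12); print("plate",k.sum(),cv2.minAreaRect(Q[k][:,:2].astype(np.float32)))
st=ctrl.get_state()
R=Rtool(-RR[:,1],RR[:,0]); R=Rtool(-RR[:,1],RR[:,0])
print(R[:,2]); delta(st,rack(-17,-98,70),R,186)
E
```

```text
48 10 [ 561.7 -247.5   52.8] | 48 10 [ 571.7 -198.9   53.1] | 
58 12 [ 558.3 -247.5   63. ] | 58 11 [ 567.2 -198.1   61.9] | 
68 8 [ 555.3 -246.6   73.9] | 68 10 [ 564.3 -196.7   73. ] | 
78 12 [ 551.5 -246.    81.6] | 78 12 [ 561.1 -196.8   82.7] | 
88 13 [ 547.9 -244.    93. ] | 88 13 [ 557.2 -195.    94. ] | 
98 15 [ 542.8 -244.1  102.7] | 98 16 [ 552.7 -194.2  103.1] | 
108 0  | 108 0  | 
ledge 485 ((560.814208984375, -220.75242614746094), (84.77145385742188, 73.73076629638672), 77.04566192626953)
plate 2467 ((559.2689208984375, -221.8665771484375), (150.23878479003906, 170.35202026367188), 72.49466705322266)
[ 0. -0.  1.]
shift cm [-45.26 -40.47  52.05] turn [ 1.534e+00 -2.741e+00  1.000e-03] | shift after turn [ 58.21  17.38 -52.01]
```

```bash
python3 -m creep '[-2.83,-2.53,0,0,0,0,-1,-2.83,-2.53,0,0,0,0,-1,-2.83,-2.53,0,0,0,0,-1,-2.83,-2.53,0,0,0,0,-1,-2.83,-2.53,0,0,0,0,-1,-2.83,-2.53,0,0,0,0,-1,-2.83,-2.53,0,0,0,0,-1,-2.83,-2.53,0,0,0,0,-1,-2.83,-2.53,0,0,0,0,-1,-2.83,-2.53,0,0,0,0,-1]' 20
python3 -m creep '[-2.83,-2.53,0,0,0,0,-1,-2.83,-2.53,0,0,0,0,-1,-2.83,-2.53,0,0,0,0,-1,-2.83,-2.53,0,0,0,0,-1,-2.83,-2.53,0,0,0,0,-1,-2.83,-2.53,0,0,0,0,-1]'
python3 -m creep '[0,0,1,0,0,0.113,-1,0,0,1,0,0,0.113,-1,0,0,1,0,0,0.113,-1,0,0,1,0,0,0.113,-1,0,0,1,0,0,0.113,-1,0,0,1,0,0,0.113,-1,0,0,1,0,0,0.113,-1,0,0,1,0,0,0.113,-1,0,0,1,0,0,0.113,-1,0,0,0,0,0,0,-1]'
python3 - <<'E'
from h import *
from workcell import ctrl
delta(ctrl.get_state(),rack(-17,-98,70),Rtool(RR[:,1],RR[:,0]),186)
st=ctrl.get_state();c=ctrl.camera("wrist");cv2.imwrite("pics/w1.png",c["pixels"][:,:,::-1]);np.savez("w1.npz",**c,tcp=st["tcp_pos"],ori=st["orientation"])
print(c["hand_eye"].round(2).tolist())
E
```

```text
time: 0.93
tcp_pos: [431.4, 266.9, 404.6]
orientation: [0.659, 3.072, -0.0]
ft_force: [1.2, 0.4, 0.2]
gripper_width: 31.0
gripper_force: 0.0
time: 1.43
tcp_pos: [524.0, 58.7, 404.7]
orientation: [0.659, 3.072, 0.0]
ft_force: [0.4, 0.5, 0.7]
gripper_width: 0.4
gripper_force: 0.0
time: 2.27
tcp_pos: [523.4, 60.6, 312.5]
orientation: [-2.077, -2.355, 0.003]
ft_force: [-0.3, -0.0, -0.6]
gripper_width: 0.9
gripper_force: 0.0
shift cm [-0.03  0.01  5.65] turn [-0.003 -0.    -0.002] | shift after turn [-0.02 -0.01  5.65]
[[0.0, -0.96, -0.28, 78.66], [1.0, 0.0, 0.0, -0.45], [-0.0, -0.28, 0.96, 21.21], [0.0, 0.0, 0.0, 1.0]]
```

View pics/w1.png

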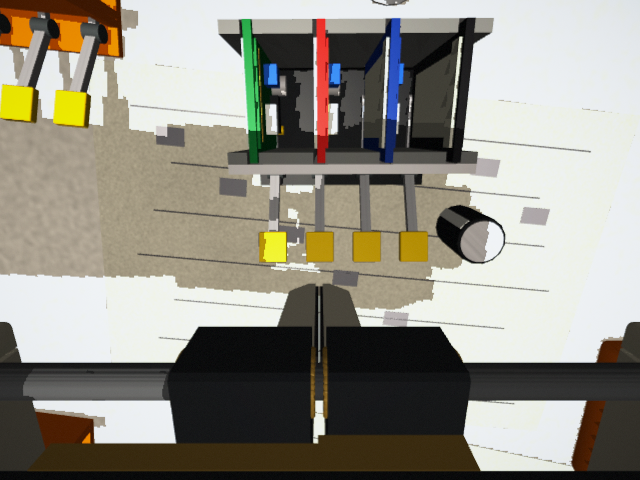

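The wrist view confirms it: the red board (320,90) lines up with the second key (320,246), and the closed fingers are on the same column. Now pressing.

```bash
python3 -m creep '[0,0,1.6,0,0,0,-1,0,0,1.6,0,0,0,-1,0,0,1.6,0,0,0,-1,0,0,1.6,0,0,0,-1,0,0,0.8,0,0,0,-1,0,0,0.8,0,0,0,-1,-0.1,0,0.6,0,0,0,-1,-0.1,0,0.5,0,0,0,-1,-0.1,0,0.5,0,0,0,-1,-0.1,0,0.4,0,0,0,-1]'
python3 -m creep '[0,0,0.3,0,0,0,-1,0,0,0.3,0,0,0,-1,0,0,0.2,0,0,0,-1,0,0,0,0,0,0,-1]'
```

```text
time: 3.15
tcp_pos: [524.8, 56.3, 215.5]
orientation: [2.069, 2.362, 0.001]
ft_force: [0.8, -5.0, 7.3]
gripper_width: 0.2
gripper_force: 3.7
time: 3.48
tcp_pos: [524.8, 56.2, 207.5]
orientation: [2.069, 2.361, 0.001]
ft_force: [1.1, -4.6, 3.2]
gripper_width: 0.5
gripper_force: 2.2
```

```bash
python3 -m creep '[0,0,0.2,0,0,0,-1,0,0,0.2,0,0,0,-1,0,0,0.2,0,0,0,-1,0,0,0,0,0,0,-1]'
python3 -m creep '[0,0,0.1,0,0,0,-1,0,0,0.1,0,0,0,-1,0,0,0,0,0,0,-1]'
```

```text
time: 3.82
tcp_pos: [525.0, 56.0, 202.2]
orientation: [2.069, 2.36, 0.0]
ft_force: [-1.1, -10.4, 10.6]
gripper_width: 0.6
gripper_force: 6.6
time: 4.07
tcp_pos: [525.2, 55.9, 201.4]
orientation: [2.068, 2.36, 0.001]
ft_force: [-6.1, -10.3, 23.8]
gripper_width: 0.6
gripper_force: 13.0
```

```bash
python3 -m creep '[0,0,-1,0,0,0,-1,0,0,-3,0,0,0,-1,0,0,-4,0,0,0,-1,0,0,-4,0,0,0,-1,0,0,-4,0,0,0,-1,0,0,-4,0,0,-0.12,1,0,0,-1,0,0,-0.12,1,0,0,0,0,0,-0.12,1,0,0,0,0,0,-0.12,1,0,0,0,0,0,-0.12,1]'
python3 -m creep '[0,0,0,0,0,-0.12,1,0,0,0,0,0,-0.12,1,0,0,0,0,0,-0.12,1,0,0,0,0,0,-0.12,1,0,0,0,0,0,-0.12,1,0,0,0,0,0,-0.12,1,0,0,0,0,0,-0.12,1,0,0,0,0,0,-0.12,1,0,0,0,0,0,0,1,0,0,0,0,0,0,1]'
python3 - <<'E'
from h import *
from workcell import ctrl
st=ctrl.get_state();delta(st,rack(-17,0,125),Rtool(-RR[:,0],RR[:,1]))
s=ctrl.camera("scene");np.savez("scene1.npz",**s);cv2.imwrite("pics/s1.png",cv2.resize(s["pixels"][215:315,285:405],(720,600))[:,:,::-1])
P=cloud(s);h=cv2.cvtColor(s["pixels"],cv2.COLOR_RGB2HSV)
m=((h[...,0]<8)|(h[...,0]>172))&(h[...,1]>130)&(h[...,2]>50)
m[:225]=0;m[280:]=0;m[:,:310]=0;m[:,370:]=0
q=P[m];print(len(q),np.percentile(q,[5,50,90,98],axis=0).round(1).tolist())
q=q[q[:,2]>126];print(len(q),q.mean(0))
E
```

```text
time: 4.9
tcp_pos: [524.2, 56.7, 409.5]
orientation: [1.271, 2.872, 0.001]
ft_force: [0.2, 0.7, -0.5]
gripper_width: 29.2
gripper_force: 0.0
time: 5.73
tcp_pos: [524.3, 56.7, 409.1]
orientation: [-0.183, 3.136, 0.0]
ft_force: [-0.1, -0.2, -0.4]
gripper_width: 92.1
gripper_force: 0.0
shift cm [ 0.16 10.17 11.71] turn [ 0.     0.    -0.011] | shift after turn [ 0.04 10.17 11.71]
65 [[486.3, 133.9, 96.8], [512.3, 166.2, 130.5], [515.6, 182.9, 132.5], [516.7, 188.9, 134.0]]
57 [512.69231397 163.04329138 130.41416544]
```

View pics/s1.png

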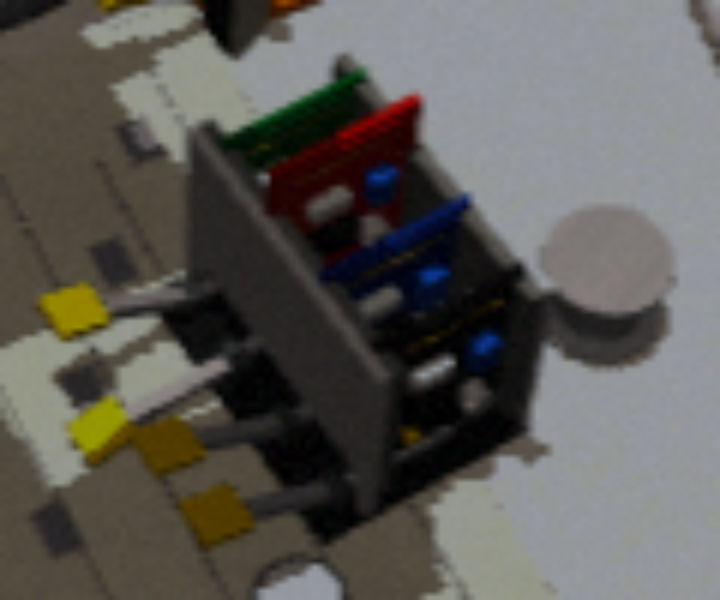

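The red board has risen: its top edge is now at z ≈ 132, the pressed key stayed down, and the other boards are still seated. I'll move over it and measure with the wrist camera.

```bash
python3 -m creep '[0.05,3.4,1,0,0,-0.011,1,0.05,3.4,2,0,0,0,1,0.05,3.37,2,0,0,0,1,0,0,0,0,0,0,1,0,0,0,0,0,0,1,0,0,0,0,0,0,1]'
python3 - <<'E'
from h import *
from workcell import ctrl
st=ctrl.get_state();c=ctrl.camera("wrist");np.savez("w2.npz",**c,tcp=st["tcp_pos"],ori=st["orientation"])
cv2.imwrite("pics/w2.png",c["pixels"][:,:,::-1])
K=c["camera_matrix"];z=c["depth"];v,u=np.indices(z.shape)
p=np.stack([(u-K[0,2])/K[0,0]*z,(v-K[1,2])/K[1,1]*z,z],-1)@c["hand_eye"][:3,:3].T+c["hand_eye"][:3,3]
P=p@Ro.from_rotvec(st["orientation"]).as_matrix().T+st["tcp_pos"]
Q=(P-RK)@RR  # rack frame
h=cv2.cvtColor(c["pixels"],cv2.COLOR_RGB2HSV)
m=((h[...,0]<8)|(h[...,0]>172))&(h[...,1]>130)&(h[...,2]>50)&(z>0)&(abs(Q[...,2]-132)<5)&(abs(Q[...,0]+17)<15)&(abs(Q[...,1])<50)
q=Q[m];print("red rack frame",len(q),q.min(0),q.max(0),q.mean(0),np.polyfit(q[:,1],q[:,0],1))
k=(z>0)&(Q[...,2]>92)&(Q[...,2]<118)&(abs(Q[...,0])<62)&(abs(abs(Q[...,1])-36)<10)
for sg in(-1,1):
    q=Q[k&(Q[...,1]*sg>0)];print("side",sg,len(q),np.percentile(q,[2,50,98],axis=0).round(1).tolist())
delta(st,rack(-17,0,125),Rtool(-RR[:,0],RR[:,1]))
E
```

```text
time: 6.28
tcp_pos: [510.0, 157.3, 359.2]
orientation: [-0.204, 3.135, -0.0]
ft_force: [-0.1, -0.5, 0.0]
gripper_width: 93.0
gripper_force: 0.0
red rack frame 821 [-18.68793776 -32.31759197 127.06660244] [-13.52031724  31.1020631  133.19362154] [-16.536986    -0.51805771 130.52214192] [-2.59258700e-03 -1.65383291e+01]
side -1 2544 [[-60.2, -37.3, 94.8], [-1.6, -31.6, 102.9], [59.2, -26.4, 108.6]]
side 1 2675 [[-60.3, 26.7, 94.0], [-2.4, 32.4, 102.8], [59.0, 38.2, 107.7]]
shift cm [-0.1   0.02  6.72] turn [-0.     0.     0.002] | shift after turn [-0.1   0.01  6.72]
```

View pics/w2.png

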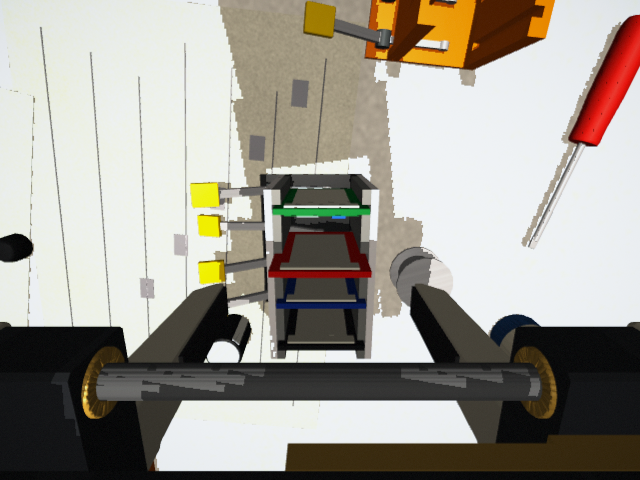

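The view shows the red edge between (270,270) and (370,270), centred between the open fingers. The rack sides top out at about 104 mm, so I'll grip with the tips at about 107 mm.

```bash
python3 -m creep '[-0.1,0,2,0,0,0,1,0,0,2,0,0,0,1,0,0,1.5,0,0,0,1,0,0,1,0,0,0,1,0,0,0.1,0,0,0,1,0,0,0,0,0,0,1]' 20
python3 -m creep '[0,0,0,0,0,0,-1,0,0,0,0,0,0,-1,0,0,0,0,0,0,-1,0,0,0,0,0,0,-1,0,0,0,0,0,0,-1,0,0,0,0,0,0,-1,0,0,0,0,0,0,-1,0,0,0,0,0,0,-1]' 20
```

```text
time: 6.83
tcp_pos: [511.2, 156.9, 293.2]
orientation: [-0.204, 3.135, -0.0]
ft_force: [-0.6, 0.3, 0.5]
gripper_width: 92.9
gripper_force: 0.0
time: 7.5
tcp_pos: [510.9, 157.6, 293.1]
orientation: [-0.206, 3.134, 0.001]
ft_force: [-1.0, 3.4, 4.1]
gripper_width: 63.8
gripper_force: 20.0
```

```bash
python3 -m creep '[0,0,-0.5,0,0,0,-1,0,0,-1,0,0,0,-1,0,0,-1,0,0,0,-1,0,0,-1.5,0,0,0,-1,0,0,-1.5,0,0,0,-1,0,0,-2,0,0,0,-1,0,0,-2,0,0,0,-1,0,0,-2,0,0,0,-1,0,0,-2,0,0,0,-1,0,0,-1.5,0,0,0,-1]'
python3 -m creep '[0,0,0,0,0,0,-1,0,0,0,0,0,0,-1,0,0,0,0,0,0,-1]'
python3 - <<'E'
from h import *
from workcell import ctrl
st=ctrl.get_state()
for n in("scene","wrist"):
    c=ctrl.camera(n);np.savez(n[0]+"3.npz",**c,tcp=st["tcp_pos"],ori=st["orientation"])
    if n=="scene": a=cv2.resize(c["pixels"][180:330,270:420],(560,560))
    else: b=cv2.resize(c["pixels"],(240,180))
im=np.zeros((560,800,3),np.uint8);im[:,:560]=a;im[:180,560:]=b;cv2.imwrite("pics/s3.png",im[:,:,::-1])
# cradle refinement from arms (scene0 cloud)
s=load("scene0");P=cloud(s);h=s["pixels"].max(-1)
A=[]
for lo,hi in((155,185),(185,225)):
    k=np.zeros(h.shape,bool);k[315:385,lo:hi]=1;k&=(P[...,2]>50)&(P[...,2]<106)&(h>60)
    q=P[k];fx=np.polyfit(q[:,2],q[:,0],1);fy=np.polyfit(q[:,2],q[:,1],1);A.append([fx,fy]);print(len(q),fx,fy,"at34",np.polyval(fx,34),np.polyval(fy,34))
E
```

```text
time: 8.33
tcp_pos: [510.7, 157.2, 445.8]
orientation: [-0.205, 3.133, -0.0]
ft_force: [-0.5, 0.4, -1.0]
gripper_width: 63.4
gripper_force: 20.0
time: 8.58
tcp_pos: [510.9, 157.4, 441.6]
orientation: [0.206, -3.134, 0.001]
ft_force: [-0.1, -0.4, -1.4]
gripper_width: 63.6
gripper_force: 20.0
67 [-3.66206307e-01  5.81279071e+02] [ 9.13174541e-02 -2.53083057e+02] at34 568.82805645485 -249.97826375627577
69 [-3.77973424e-01  5.91582973e+02] [ 9.31910219e-02 -2.03852014e+02] at34 578.7318765569181 -200.6835195457983
```

View pics/s3.png

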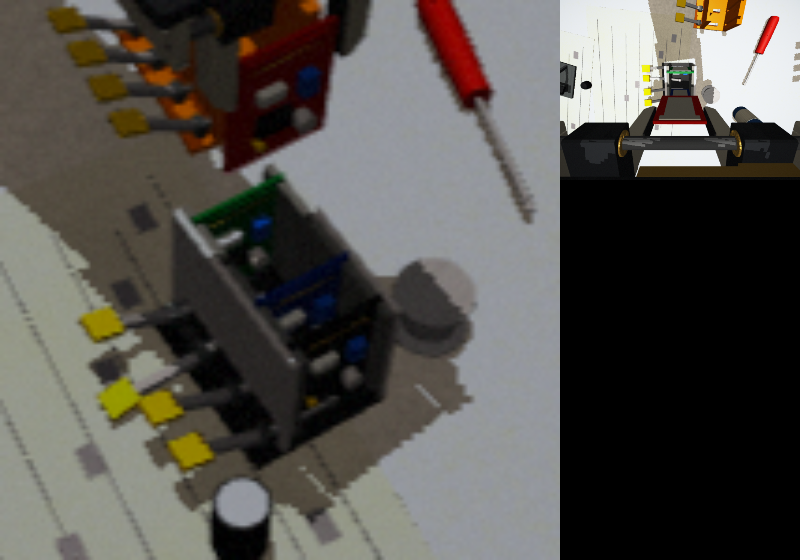

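The board is held by its side edges, clear of the rack, with the parts facing +x and the others still seated. I'll carry it toward the stand and look down with the wrist camera.

```bash
python3 -m creep '[-0.3,-1.5,0,0,0,0,-1,-0.6,-3,0,0,0,0,-1,-0.7,-3.6,0,0,0,0,-1,-0.7,-3.6,0,0,0,0,-1,-0.7,-3.6,0,0,0,0,-1,-0.7,-3.6,0,0,0,0,-1,-0.7,-3.6,0,0,0,0,-1,-0.7,-3.6,0,0,0,0,-1,-0.7,-3.6,0,0,0,0,-1,-0.7,-3.6,0,0,0,0,-1]'
python3 -m creep '[-0.7,-3.6,0,0,0,0,-1,-0.5,-2.6,0,0,0,0,-1,-0.2,-1.5,0,0,0,0,-1,0,0,0,0,0,0.082,-1,0,0,0,0,0,0.082,-1,0,0,0,0,0,0.082,-1,0,0,0,0,0,0.082,-1,0,0,0,0,0,0,-1,0,0,0,0,0,0,-1,0,0,0,0,0,0,-1]'
python3 - <<'E'
from h import *
from workcell import ctrl
st=ctrl.get_state();c=ctrl.camera("wrist");np.savez("w4.npz",**c,tcp=st["tcp_pos"],ori=st["orientation"])
cv2.imwrite("pics/w4.png",c["pixels"][:,:,::-1])
E
```

```text
time: 9.52
tcp_pos: [619.2, -166.1, 441.6]
orientation: [0.206, -3.134, -0.001]
ft_force: [0.4, -0.2, -0.7]
gripper_width: 63.7
gripper_force: 20.0
time: 10.35
tcp_pos: [642.9, -238.3, 442.5]
orientation: [-0.304, -3.126, -0.0]
ft_force: [-0.7, -0.3, -1.0]
gripper_width: 63.5
gripper_force: 20.0
```

View pics/w4.png

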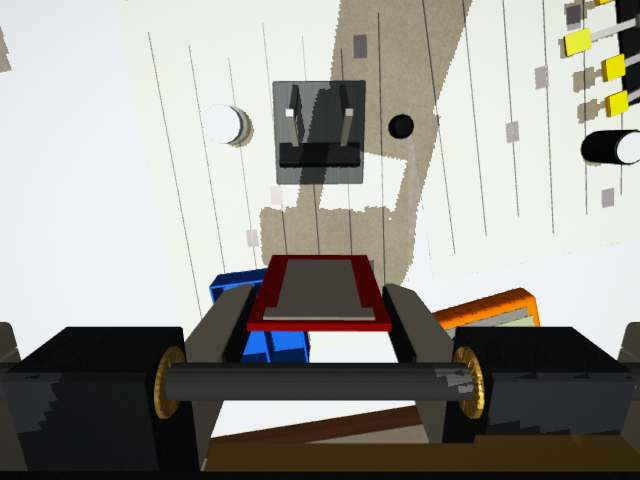

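The wrist view shows the stand at (320,130), with arms at columns 293 and 347 and the ledge at row 152. The board hangs straight between the fingers. I'll measure both now.

```bash
python3 - <<'E'
from h import *
from workcell import ctrl
c=load("w4");K=c["camera_matrix"];z=c["depth"];v,u=np.indices(z.shape)
T=np.stack([(u-K[0,2])/K[0,0]*z,(v-K[1,2])/K[1,1]*z,z],-1)@c["hand_eye"][:3,:3].T+c["hand_eye"][:3,3]
P=T@Ro.from_rotvec(c["ori"]).as_matrix().T+c["tcp"]
g=c["pixels"].max(-1)
def fit(q): return np.polyfit(q[:,2],q[:,0],1),np.polyfit(q[:,2],q[:,1],1)
B=[]
for lo,hi in((278,312),(333,362)):
    k=(u>lo)&(u<hi)&(v>100)&(v<150)&(P[...,2]>48)&(P[...,2]<101)&(g>75)&(z>0);q=P[k]
    k2=[q[(q[:,2]>=a)&(q[:,2]<a+10)] for a in(50,60,70,80,90)]
    fx,fy=fit(q);b=np.array([np.polyval(fx,34),np.polyval(fy,34)]);B.append(b);print(len(q),fx.round(3),fy.round(3),b.round(1),"spread",[np.ptp(x[:,1]).round(1) if len(x) else 0 for x in k2])
d=B[1]-B[0];print("dist",np.hypot(*d),"yaw",-np.arctan2(d[0],d[1]),"mid",(B[0]+B[1])/2)
for nm,zl,zh in(("ledge/lip",33,44),("plate",2,14)):
    k=(u>265)&(u<375)&(v>75)&(v<192)&(P[...,2]>zl)&(P[...,2]<zh)&(z>0)&(g<75)
    r=cv2.minAreaRect(P[k][:,:2].astype(np.float32));print(nm,k.sum(),r,np.percentile(P[k][:,2],[5,50,95]).round(1))
h=cv2.cvtColor(c["pixels"],cv2.COLOR_RGB2HSV)
m=((h[...,0]<8)|(h[...,0]>172))&(h[...,1]>130)&(h[...,2]>40)&(z>0)&(v>250)&(v<332)&(u>240)&(u<400)&(abs(T[...,0])<25);q=T[m]
A=np.c_[q[:,1:],np.ones(len(q))];s=np.linalg.lstsq(A,q[:,0],rcond=None)[0]
print("board in tool",len(q),q.min(0).round(1),q.max(0).round(1),"x=a*y+b*z+c",s.round(4),"x at z=251:",s[1]*251+s[2],"x at 161",s[1]*161+s[2])
E
```

```text
186 [-3.150e-01  5.758e+02] [ 6.50000e-02 -2.51197e+02] [ 565.1 -249. ] spread [np.float64(7.2), np.float64(7.8), np.float64(8.0), np.float64(6.8), np.float64(7.3)]
163 [-3.49000e-01  5.88541e+02] [ 6.00000e-02 -2.02446e+02] [ 576.7 -200.4] spread [np.float64(4.9), np.float64(9.2), np.float64(9.1), np.float64(5.4), np.float64(5.9)]
dist 49.957962508675244 yaw -0.23385470028328492 mid [ 570.87729101 -224.69430909]
ledge/lip 1421 ((558.7969970703125, -222.38377380371094), (83.8347396850586, 73.02819061279297), 78.90887451171875) [33.3 35.9 43.1]
plate 3304 ((562.4193725585938, -217.48744201660156), (88.00768280029297, 108.33472442626953), 78.85494232177734) [5.5 6.9 8.3]
board in tool 4293 [ -7.4 -32.8 160.6] [  3.5  31.3 252.7] x=a*y+b*z+c [-1.8000e-03  3.6000e-02 -5.7599e+00] x at z=251: 3.2797164162147414 x at 161 0.038416243106954795
```

```bash
cat >> h.py <<'E'
CO=np.array([573.5,-224.7,34.]);yw=-0.194;f=np.array([np.cos(yw),np.sin(yw),0]);Z=np.array([0,0,1.]);t=np.radians(20)
zc=np.cos(t)*Z-np.sin(t)*f;xc=np.cos(t)*f+np.sin(t)*Z;yc=np.cross(zc,xc);RC=np.c_[xc,yc,zc];RT=np.c_[-xc,yc,-zc]
def cr(x,y,z): return CO+RC@np.array([x,y,z],float)
E
python3 - <<'E'
from h import *
from workcell import ctrl
st=ctrl.get_state(); delta(st,cr(6,0,50),RT,251)
E
```

```text
shift cm [1.680e+01 1.000e-02 1.237e+01] turn [ 0.    -0.349 -0.   ] | shift after turn [2.002e+01 1.000e-02 5.870e+00]
```

```bash
python3 -m creep '[0,0,0,0,-0.05,0,-1,0,0,0,0,-0.1,0,-1,0,0,0,0,-0.1,0,-1,1,0,0,0,-0.099,0,-1,3,0,0,0,0,0,-1,4,0,0,0,0,0,-1,4,0,0,0,0,0,-1,4,0,0,0,0,0,-1,3,0,0,0,0,0,-1,1,0,0,0,0,0,-1]'
python3 -m creep '[0,0,1,0,0,0,-1,0,0,2,0,0,0,-1,0,0,2,0,0,0,-1,0,0,0.9,0,0,0,-1,0,0,0,0,0,0,-1,0,0,0,0,0,0,-1,0,0,0,0,0,0,-1]'
python3 - <<'E'
from h import *
from workcell import ctrl
st=ctrl.get_state(); delta(st,cr(6,0,0),RT,251)
c=ctrl.camera("scene");np.savez("s5.npz",**c);w=ctrl.camera("wrist");np.savez("w5.npz",**w,tcp=st["tcp_pos"],ori=st["orientation"])
im=np.zeros((480,800,3),np.uint8);im[:,:400]=cv2.resize(c["pixels"][270:390,130:230],(400,480));im[:300,400:]=cv2.resize(w["pixels"],(400,300));cv2.imwrite("pics/s5.png",im[:,:,::-1])
# board in cradle frame, from scene cloud (part side / red)
P=cloud(c);h=cv2.cvtColor(c["pixels"],cv2.COLOR_RGB2HSV);m=((h[...,0]<8)|(h[...,0]>172))&(h[...,1]>130)&(h[...,2]>40)
m[:270]=0;m[390:]=0;m[:,:130]=0;m[:,230:]=0;Q=((P-CO)@RC)[m];Q=Q[abs(Q[:,0]-8)<15]
s=np.linalg.lstsq(np.c_[Q[:,1:],np.ones(len(Q))],Q[:,0],rcond=None)[0];print(len(Q),np.percentile(Q,[1,50,99],axis=0).round(1).tolist(),s)
E
```

```text
time: 11.23
tcp_pos: [455.3, -201.0, 373.8]
orientation: [0.273, 2.782, -0.048]
ft_force: [-0.8, -0.3, -1.2]
gripper_width: 63.5
gripper_force: 20.0
time: 11.82
tcp_pos: [478.4, -205.9, 320.9]
orientation: [0.274, 2.78, -0.049]
ft_force: [-0.1, 0.7, -0.8]
gripper_width: 63.6
gripper_force: 20.0
shift cm [ 0.11 -0.    5.18] turn [-0.001  0.001 -0.002] | shift after turn [ 0.1  -0.01  5.18]
942 [[6.3, -31.2, 51.9], [10.2, 0.9, 104.7], [14.0, 31.0, 142.0]] [5.60677108e-03 2.22342063e-02 7.96323194e+00]
```

View pics/s5.png

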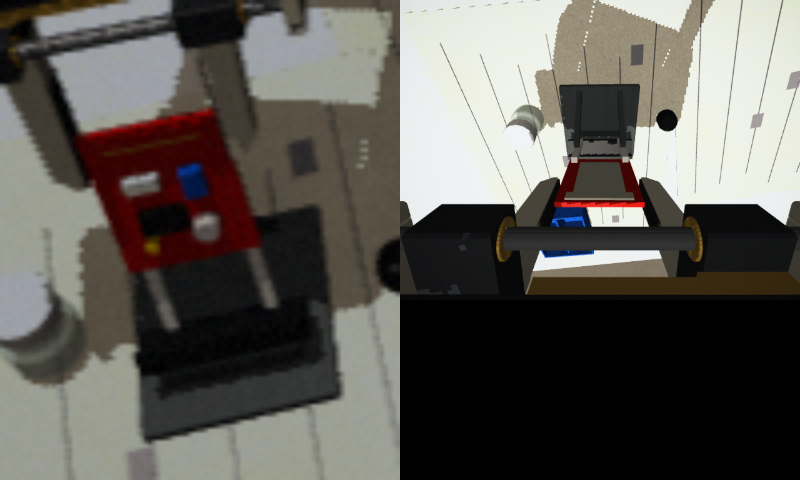

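The board hangs above the stand, centred (y ≈ 0, face x ≈ 9 mm, bottom 51 mm above the ledge), parts out. Lowering it now, slowly at the end.

```bash
python3 -m creep '[0.15,0,0.8,0,0,0,-1,0,0,1,0,0,0,-1,0,0,1,0,0,0,-1,0,0,0.8,0,0,0,-1,0,0,0.5,0,0,0,-1,0,0,0.3,0,0,0,-1,0,0,0.15,0,0,0,-1,0,0,0,0,0,0,-1,0,0,0,0,0,0,-1]' 12
python3 -m creep '[0,0,0.1,0,0,0,-1,0,0,0.1,0,0,0,-1,0,0,0.1,0,0,0,-1,0,0,0,0,0,0,-1]'
```

```text
time: 12.67
tcp_pos: [492.0, -208.6, 276.9]
orientation: [0.274, 2.78, -0.049]
ft_force: [0.5, 0.1, -0.9]
gripper_width: 64.0
gripper_force: 12.0
time: 13.0
tcp_pos: [492.9, -208.8, 273.6]
orientation: [0.275, 2.78, -0.048]
ft_force: [0.3, -0.6, -1.6]
gripper_width: 63.8
gripper_force: 12.0
```

```bash
python3 -m creep '[0,0,0.1,0,0,0,-1,0,0,0.1,0,0,0,-1,0,0,0,0,0,0,-1]'
python3 -m creep '[0,0,0.1,0,0,0,-1,0,0,0,0,0,0,-1,0,0,0,0,0,0,-1]'
python3 -m creep '[0,0,0.1,0,0,0,-1,0,0,0,0,0,0,-1,0,0,0,0,0,0,-1]'
python3 - <<'E'
from h import *
from workcell import ctrl
st=ctrl.get_state(); delta(st,cr(6,0,0),RT,251)
E
```

```text
time: 13.25
tcp_pos: [493.6, -208.9, 271.7]
orientation: [0.274, 2.781, -0.048]
ft_force: [-0.5, 0.5, -1.6]
gripper_width: 64.0
gripper_force: 12.0
time: 13.5
tcp_pos: [494.1, -209.0, 271.6]
orientation: [0.274, 2.779, -0.049]
ft_force: [-2.6, 2.5, 4.9]
gripper_width: 63.9
gripper_force: 12.0
time: 13.75
tcp_pos: [494.6, -209.1, 271.5]
orientation: [0.274, 2.778, -0.049]
ft_force: [-3.8, 2.0, 10.6]
gripper_width: 63.5
gripper_force: 12.0
shift cm [-0.04 -0.01 -0.03] turn [-0.001  0.002 -0.003] | shift after turn [-0.04 -0.01 -0.03]
```

Contact with the ledge at the expected height. I'll ease off 1.5 mm, open gently, and check.

```bash
python3 -m creep '[0,0,-0.15,0,0,0,-1,0,0,0,0,0,0,-1,0,0,0,0,0,0,0.45,0,0,0,0,0,0,0.5,0,0,0,0,0,0,0.6,0,0,0,0,0,0,0.8,0,0,0,0,0,0,1,0,0,0,0,0,0,1,0,0,0,0,0,0,1,0,0,0,0,0,0,1]'
python3 - <<'E'
from h import *
from workcell import ctrl
c=ctrl.camera("scene")
cv2.imwrite("pics/s6.png",cv2.resize(c["pixels"][280:390,130:240],(550,550))[:,:,::-1])
P=cloud(c);h=cv2.cvtColor(c["pixels"],cv2.COLOR_RGB2HSV);m=((h[...,0]<8)|(h[...,0]>172))&(h[...,1]>130)&(h[...,2]>40)
m[:270]=0;m[390:]=0;m[:,:130]=0;m[:,230:]=0;Q=((P-CO)@RC)[m];Q=Q[abs(Q[:,0]-8)<15]
s=np.linalg.lstsq(np.c_[Q[:,1:],np.ones(len(Q))],Q[:,0],rcond=None)[0];print(len(Q),np.percentile(Q,[1,50,99],axis=0).round(1).tolist(),s)
E
```

```text
time: 14.58
tcp_pos: [493.8, -208.9, 271.4]
orientation: [0.274, 2.78, -0.048]
ft_force: [0.3, -0.1, 0.0]
gripper_width: 92.6
gripper_force: 0.0
874 [[0.3, -31.7, 0.3], [4.9, 0.0, 54.0], [8.4, 31.0, 90.0]] [-4.57708101e-03 -6.62309276e-03  5.14596535e+00]
```

View pics/s6.png

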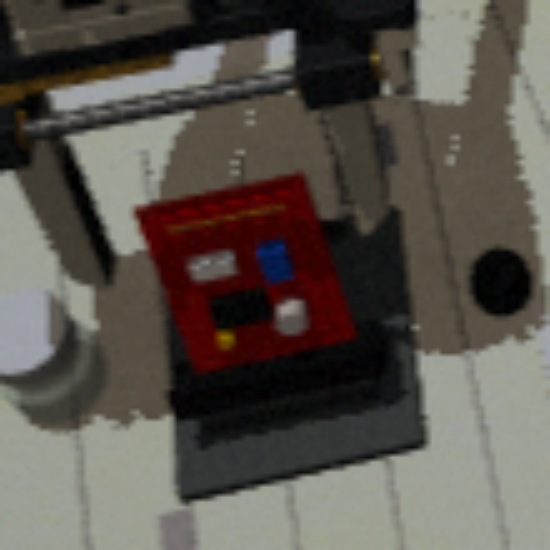

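The board leans flat on both arms, bottom on the ledge, centred (y ≈ 0) and with the parts facing out. The fingers stand clear on both sides. Retreating along the tool axis, then handing in.

```bash
python3 -m creep '[0,0,-0.5,0,0,0,1,0,0,-1,0,0,0,1,0,0,-2,0,0,0,1,0,0,-3,0,0,0,1,0,0,-3,0,0,0,1,0,0,-3,0,0,0,1,0,0,-1.5,0,0,0,1,0,0,0,0,0,0,1,0,0,0,0,0,0,1,0,0,0,0,0,0,1]'
python3 - <<'E'
from h import *
from workcell import ctrl
c=ctrl.camera("scene");P=cloud(c);h=cv2.cvtColor(c["pixels"],cv2.COLOR_RGB2HSV);m=((h[...,0]<8)|(h[...,0]>172))&(h[...,1]>130)&(h[...,2]>40)
m[:270]=0;m[390:]=0;m[:,:130]=0;m[:,230:]=0;Q=((P-CO)@RC)[m];Q=Q[abs(Q[:,0]-8)<15]
p=np.percentile(Q,[1,50,99],axis=0).round(1);print(p.tolist())
if abs(p[0,2])<4 and abs(p[0,1]+p[2,1])<12: print(ctrl.hand_in())
E
```

```text
time: 15.47
tcp_pos: [446.7, -199.5, 402.2]
orientation: [0.275, 2.781, -0.048]
ft_force: [0.3, 0.3, 0.5]
gripper_width: 93.2
gripper_force: 0.0
[[0.5, -31.6, 0.6], [4.9, 0.5, 54.0], [8.4, 31.1, 90.1]]
the job is handed in; nothing more can be done
None
```

The red board was ejected, lifted out by its side edges and left leaning on the stand, centred to within about 1 mm with its parts facing out; the job was handed in at about 15.5 s, and no verdict was returned.

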